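Release the ratchet clamp and stack the finished end plate

TASK

The starter-motor end plate held in the ratchet clamp is finished. Lift the pawl off the ratchet wheel by its handle and keep it up until the jaw has run fully back, let the pawl down again, then take the plate out and set it gently and squarely, edges flush, on top of the pile of matching end plates. Leave the other pile and everything else as it is.

Things in the scene. Friction and masses are not known exactly. Their poses are not given: they have to be found in the camera images.
- plate: The finished plate: bare aluminium starter-motor end plate, 100 long (its x) x 60 wide (its y) x 12 thick (z), about 0.2 kg, with a small shaft hole (18) in the middle and two 9 mm bolt holes on its long centre line. It starts in the clamp, flat on two rests, gripped end to end between the jaws; its long sides are free. Origin: centre of its underside.
- pile_top: The upper of the two matching end plates of the pile (same shape, size, axes and origin as the clamped plate). The finished plate belongs on it: its seat is 12 mm above this origin, edges flush, long side along long side, either way round.
- pile_low: The lower plate of that pile, lying flat on the bench, loose.
- clamp: Blue ratchet clamp, bolted down, 325 long (x) x 90 (y). Origin: on its underside. Fixed jaw face at x=+135, moving jaw at the plate's other end, tops 68 high. Plate centre at x=+85, y=0, its underside 50 up; beside it nothing is over 25 high. Housing x -140 to -50, 106 high. Upright ratchet wheel (90 across, 18 saw teeth) on the +y side at x=-95, geared to the jaw; T-handle on the -y side.
- jaw (a joint): Moving jaw: 0 = clamped on the plate (sprung pad, about 8 N), grows as it backs off along the clamp's -x; 0.036 m = fully back at its stop. A return spring (about 15 N) pulls it, heavily damped: with the pawl held clear of the teeth it runs to the stop by itself in about 1.5 s. If the pawl drops in early it stops at the next tooth (4 mm apart).
- pawl (a joint): Pawl, pinned at x=-53, y=+44, z=124 mm of the clamp's frame, turning about the clamp's y: 0 = in the teeth, grows as nose and handle rise. The nose clears the teeth above 0.18 rad; stop at 0.50. A spring presses it down (about 3 N at the handle); let go, it drops back on the wheel and may come to lie up to 0.16 rad high on a tooth.
- pawl_grip (a point): Middle of the pawl's handle: a black bar 50 long (along the clamp's x) x 14 wide (y) x 18 high at the pawl's free -x end, 122 mm from its pin, at x=-175, y=+44, z=134 mm of the clamp's frame when down; only bench below it. Can be pinched across its 14 mm from above and raised; it swings in an arc about the pin (30 mm up is 0.25 rad).
- blank_top: Upper of two uncut plain steel blanks, 140 x 75 x 10 mm, no holes, piled on the bench: the other pile, to be left alone. Origin: centre of its underside.
- blank_low: Lower blank of that pile.
- driver_long: Screwdriver with blue handle, 260 long, lying on the bench; origin under its middle, handle to its -x. To be left alone.
- driver_short: Screwdriver with blue handle, 200 long; as above.
- armature: Starter armature with copper commutator, 170 long, 50 across, lying; leave alone.
Mind the look-alikes: they are no part of the job. What is shaped like the plate but blue is not meant.

How it is judged:
By the outcome, as a careful person would: the job done as asked, in the order asked, and still so for the second after the job is handed in, with the robot touching nothing.
It also fails if it takes over 62 s, if anything falls off the work surface, if the arm or the gripper's body presses on something with over 40 N, if the wrist force passes 120 N, or if a joint passes its speed limit or range.

ROBOT

A 6-joint arm with a two-finger parallel gripper is mounted at the origin on the work surface. World frame = base frame: x ahead of the robot, y to its left, z up, the work surface at z = 0. Lengths are in m, angles in degrees, forces in N, time in s.
With the tool pointing down it reaches from about 0.25 to 0.725 m from the base axis. Payload 9.7 kg.
Tool frame: the origin (TCP) lies midway between the tips of the shut fingers; the grasp point (between the pads) lies 19 mm behind it (bot.pinch_z is the distance from the TCP to the grasp point, in m); z points along the fingers, y is the line along which they close (so a half turn about z gives the same grasp; the last joint's range is limited). The gripper opens to 85 mm and grips with 20 to 120 N. Pads are 22 mm wide; open, the fingers measure 114 mm over their backs; the gripper's body (76 mm by 85 mm) begins 54 mm behind the grasp point. The pads swing forward as they close: fully open they stand 13 mm farther back than shut.
Start: joints at [-63.426, 4.979, 10.078, 95.1, 0, 90], TCP at [0.246, -0.492, 0.231] pointing down, gripper open.
Joint ranges: [-179.16, 179.16], [-48.56, 103.87], [-65.8, 70.77], [-126.05, 130.52], [-82.76, 87.17], [-180, 180]. Speed limits (degrees/s): [127.2, 127.2, 147.25, 180, 180, 180].

INTERFACE

Orientations are given as [roll, pitch, yaw] about the fixed x, y, z axes, in that order (R = Rz(yaw) Ry(pitch) Rx(roll)).
In Python, from workcell import sensors, camera, ticket, bot gives the robot as it stands.
- The arm moves only by the shell command python3 -m handwheel 'ROWS' [FORCE]. ROWS is a JSON object of lists of equal length, an entry for each row: "gripper": the opening, from -1 (shut) to 1 (fully open); "slide": the shift along the tool's x, y, z in mm, a list of three; "yaw": the turn about the tool's z in rad. A call has 1 to 8 rows; each row shifts and turns the commanded pose from where the row before left it, along the tool's axes as they then stand; what a row does not reach is not made up. A row lasts 1/12 s, in which the tool goes at most 41.7 mm and 7.16 degrees, less where a joint would pass 70% of its speed; a pose out of reach is approached as far as the arm can. A call is refused whole if a number of a shift passes 41.7 or a number of a turn 0.125, either way. A call with a gripper value outside its range is refused whole. The fingers move at their own pace and stop on an object; FORCE is the grip in N (left out, the last holds). Time passes only in rows, so rows that do not move let the fingers close. It gives the time, the measured TCP pose, the force, the opening and the grip force at its end, in the units of the state.
- sensors.get_obs(): the state, without advancing time (a new reading comes with each control period).
- camera(name): name is "side" or "top"; returns a dict with "img" (384x512x3 uint8, red, green, blue), "fx", "fy", "cx", "cy" (pixels), "R" (3x3) and "t" (3): a world point X has camera coordinates R X + t. Camera axes: x right, y down, z forward; pixel columns grow to the right and rows downward; lengths in m; the calibration is good to about 2 mm. A picture is of the moment at which its call begins. There is no depth.
- ticket.job_done(): hands the job in; it is judged then, once.
The state is a dict: "time": time; "q": joint angles; "qd": joint speeds; "joint_efforts": joint torques, N m; "ee_pos": TCP position; "tcp_rot": TCP orientation; "wrist_force": force on the tool from outside, world axes, zero at the start; "torque": the same for the moment, N m; "opening": finger opening in m; "grasp_force": force on a finger pad.
Only numpy, scipy, OpenCV 4.12 (cv2) and the standard library are available. Lean on these libraries where they do the work, as an engineer would, in place of code of your own. Each camera call takes 0.05 s, during which the arm holds its last target. There are 200 camera calls.

## Working session

There is one attempt and no reset: what is moved stays moved. The work goes in short steps, Python scripts to look and compute and a shell command to move; the robot and the scene stay as the last step left them, time stands still between calls to the robot, and variables do not carry over. Pictures are saved under pics/ and viewed, at most 10 in all, crops included, and the job is handed in when it is done.

```bash
mkdir -p pics; python3 - <<'E'
from workcell import sensors,camera,bot
import cv2,pickle
for n in("top","side"):
    c=camera(n); pickle.dump(c,open(n+'.pkl','wb'))
    cv2.imwrite(f'pics/{n}0.png',cv2.resize(c['img'][:,:,::-1],(800,600),interpolation=cv2.INTER_CUBIC))
    print(n,c['fx'],c['fy'],c['cx'],c['cy'],c['R'],c['t'])
print(bot.pinch_z,sensors.get_obs())
E
```

```text
top 431.9009350476245 431.9009350476245 258.7452885665696 194.03132126793534 [[ 0.01965961 -0.99969938 -0.01465084]
 [-0.98398826 -0.01675015 -0.17744445]
 [ 0.17714571  0.01790474 -0.98402176]] [-0.02628165  0.53211469  1.19400656]
side 500.1062631327184 500.1062631327184 257.45666245688585 194.3202046506119 [[-0.83733401 -0.54614534  0.02443414]
 [-0.33983797  0.48497894 -0.805795  ]
 [ 0.42823114 -0.6830232  -0.59169028]] [0.43163031 0.2928329  1.22792233]
0.0187 {'time': 0.1, 'q': array([-6.34270240e+01,  5.00931001e+00,  1.00392774e+01,  9.51001655e+01,
       -1.54663680e-03,  9.00015136e+01]), 'qd': array([ 0.157253  , -0.1165412 ,  0.13222916,  0.03559363,  0.02675778,
       -0.07083964]), 'joint_efforts': array([-1.60334512e-03, -5.21562195e+01,  4.65652013e+01,  1.60427741e-02,
        2.17587331e-05,  3.81333041e-05]), 'ee_pos': array([ 0.24593609, -0.49171934,  0.23064345]), 'tcp_rot': array([-1.79929802e+02,  1.54849008e-03,  2.65714643e+01]), 'wrist_force': array([ 0.36256312,  0.26448035, -0.38641221]), 'torque': array([0.04078198, 0.02632046, 0.01402999]), 'grasp_force': 0.0, 'opening': 0.08542170679545169}
```

View pics/top0.png

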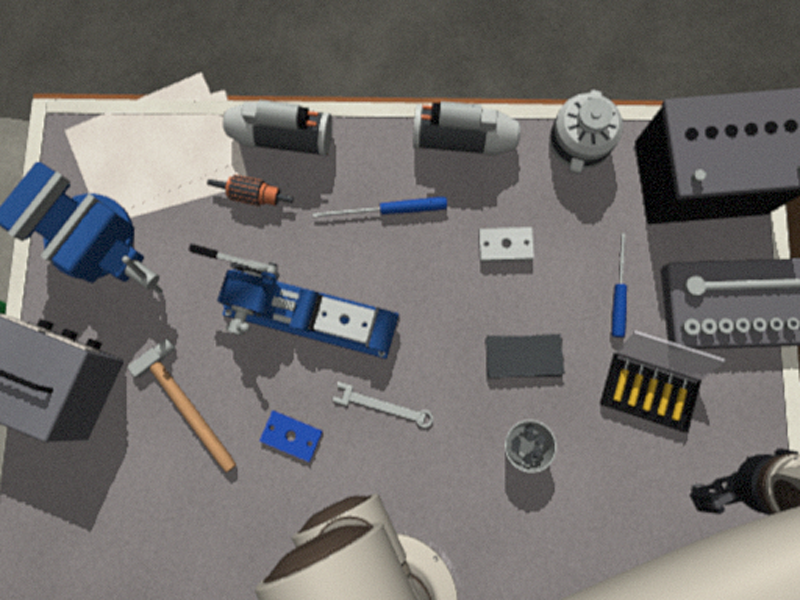

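View pics/side0.png

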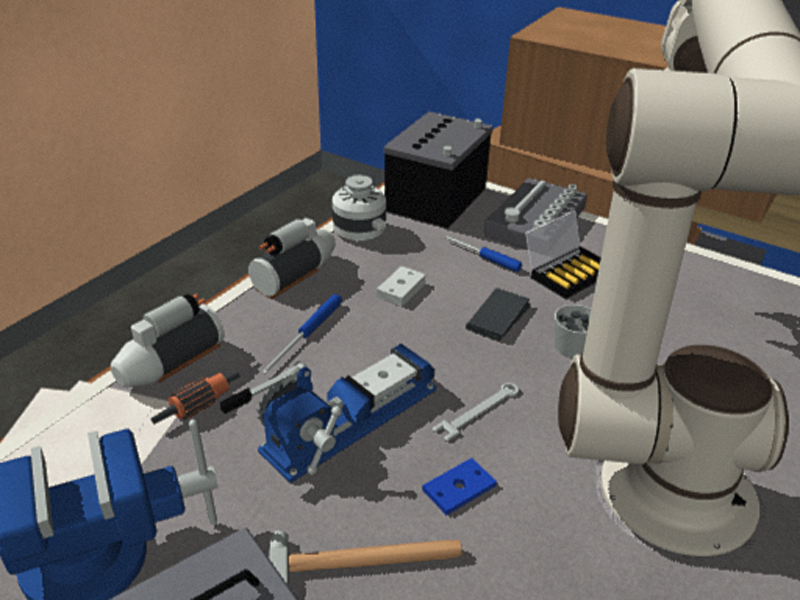

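The top view shows the clamped plate at (345,319), the clamp housing at about (245,290) and the black pawl handle at (205,251). Things that could be mistaken for it or for the target pile:
- bare aluminium pile at (506,244), with holes: this is the target pile
- blue plate at (291,436): not meant
- dark steel blanks at (525,355): leave alone

Next is a close crop to check these.

```bash
python3 - <<'E'
import cv2,pickle,numpy as np
t=pickle.load(open('top.pkl','rb'))['img'];s=pickle.load(open('side.pkl','rb'))['img']
f=lambda im,x,y,w,h,k:cv2.resize(im[y:y+h,x:x+w,::-1],(w*k,h*k),interpolation=cv2.INTER_CUBIC)
a=f(t,118,150,142,80,5) # 710x400
cv2.imwrite('pics/c1.png',a)
b=np.hstack([f(t,298,135,55,40,7),f(s,235,160,55,40,7)])
b2=f(s,135,215,154,60,5)
b2=cv2.copyMakeBorder(b2,0,0,0,0,0)
cv2.imwrite('pics/c2.png',np.vstack([b,b2]))
E
```

```text
(no output)
```

View pics/c1.png

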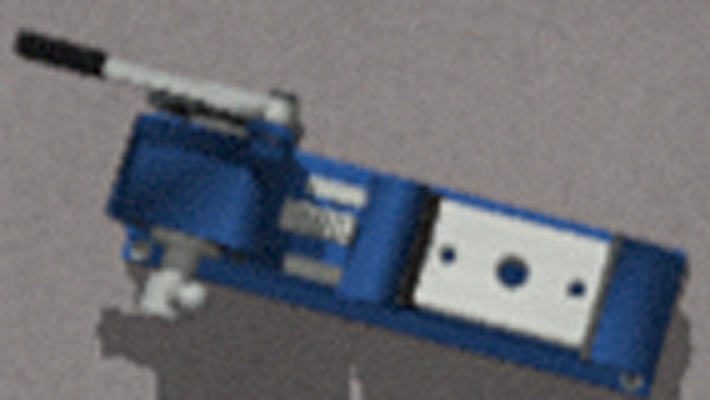

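View pics/c2.png

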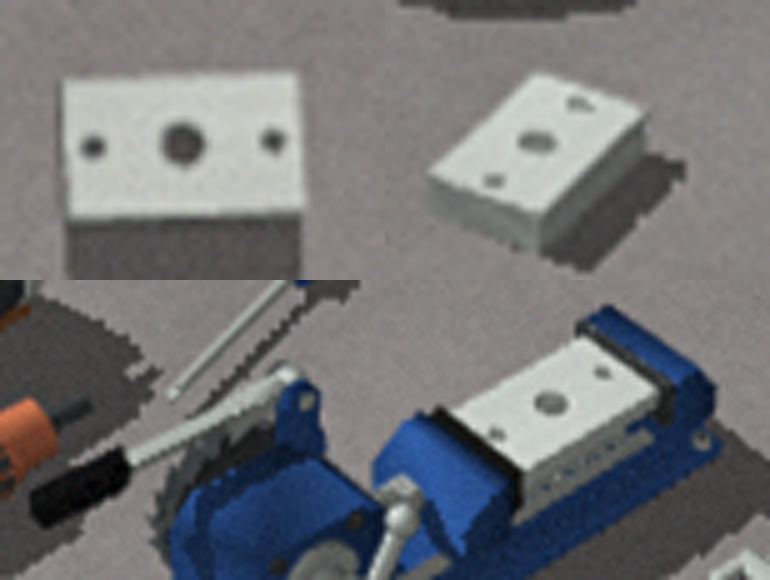

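```bash
cat >h.py <<'E'
import numpy as np,pickle
from scipy.optimize import least_squares
C={n:pickle.load(open(n+'.pkl','rb')) for n in('top','side')}
def proj(c,X):
    p=np.asarray(X)@c['R'].T+c['t']; return p[:,:2]/p[:,2:]*[c['fx'],c['fy']]+[c['cx'],c['cy']]
def crop(p,o,k): return (np.array(p)+.5)/k-.5+np.array(o)
def fit(obs,x0):  # obs: [(cam, local pts(3), px)], pose x,y,yaw
    def w(v,L):
        c,s=np.cos(v[2]),np.sin(v[2]); L=np.asarray(L,float); return np.c_[v[0]+c*L[:,0]-s*L[:,1],v[1]+s*L[:,0]+c*L[:,1],L[:,2]]
    r=lambda v:np.concatenate([(proj(C[n],w(v,L))-P).ravel() for n,L,P in obs])
    s=least_squares(r,x0,loss='soft_l1'); return s.x,r(s.x).reshape(-1,2)
E
python3 - <<'E'
from h import *
H=lambda z:[[-.0,0,z]]
co=lambda z:[[-.05,.03,z],[.05,.03,z],[.05,-.03,z],[-.05,-.03,z],[0,0,z]]
z=.062
PT=crop([[440,198],[611,237],[585,345],[413,303],[513,272]],(118,150),5)
PS=crop([[583,58],[660,105],[525,190],[551,124]],(135,215),5)
LS=np.array(co(z))[[1,2,3,4]]
for o in([('top',co(z),PT)],[('side',LS,PS)],[('top',co(z),PT),('side',LS,PS)]):
    v,r=fit(o,[.5,.1,-1.8]); print('plate',v,np.degrees(v[2])); 
print(r.round(1).tolist())
z=.024
QT=crop([[63,80],[298,73],[306,212],[70,218],[182,145]],(298,135),7)
QS=crop([[45,177],[155,72],[260,110],[155,213],[152,143]],(235,160),7)
# side: which corner? left, back, right, front
# robot-left(+y)... order resolved by top fit
vt,r=fit([('top',co(z),QT)],[.6,-.2,-1.57]);print('pile',vt,np.degrees(vt[2]))
c,s=np.cos(vt[2]),np.sin(vt[2]);L=np.array(co(z))
W=np.c_[vt[0]+c*L[:,0]-s*L[:,1],vt[1]+s*L[:,0]+c*L[:,1],L[:,2]]
p=proj(C['side'],W);idx=[int(np.argmin(((p-q)**2).sum(1))) for q in QS];print(idx)
print('pile side',fit([('side',L[idx],QS)],vt)[0])
w,r=fit([('top',L,QT),('side',L[idx],QS)],vt);print('pile both',w,np.degrees(w[2]),r.round(1).tolist())
# grip predicted
x,y,a=v;c,s=np.cos(a),np.sin(a)
g=np.array([-.175-.085,.044]);G=[x+c*g[0]-s*g[1],y+s*g[0]+c*g[1]]
print('grip',G,proj(C['top'],[[*G,.143]]),crop([[60,50]],(118,150),5),proj(C['side'],[[*G,.134]]),crop([[80,207]],(135,215),5))
E
```

```text
plate [ 0.49998692  0.09223668 -1.78441091] -102.23921399643
plate [ 0.49530727  0.09282731 -1.78399077] -102.21514169432658
plate [ 0.49811951  0.09198809 -1.79053013] -102.58981953300861
[[0.2, 1.0], [0.0, 1.4], [0.0, 0.2], [0.1, 0.3], [-0.1, 0.4], [-0.7, -1.2], [-0.8, -0.1], [-1.1, 0.1], [-0.1, -1.0]]
pile [ 0.65678155 -0.20710642 -1.52620453] -87.44507828988915
[0, 1, 2, 3, 4]
pile side [ 0.65268369 -0.20397356 -1.5183701 ]
pile both [ 0.6555703  -0.20675525 -1.52369098] -87.30106258205966 [[-0.2, 0.5], [-0.2, 0.5], [-0.1, 0.2], [-0.2, 0.3], [0.1, 0.4], [-0.6, -1.1], [-0.6, -0.5], [0.0, -0.6], [-0.3, -0.4], [0.0, -0.8]]
grip [np.float64(0.597733712150947), np.float64(0.3361458459312973)] [[128.02167348 161.76343768]] [[129.6 159.6]] [[151.39968271 255.92748881]] [[150.6 256. ]]
```

The crops confirm the bare aluminium plate in the clamp, the black handle at the pawl's left end and the matching two-plate pile. I'll turn the tool to the clamp's axis and travel towards the handle.

```bash
cat >d.py <<'E'
import sys,numpy as np
from workcell import sensors
from scipy.spatial.transform import Rotation as R
def to(x,y,z,yaw):
    o=sensors.get_obs();r=R.from_euler('xyz',o['tcp_rot'],degrees=True)
    t=R.from_euler('xyz',[180,0,yaw],degrees=True)
    d=np.array([x,y,z])-o['ee_pos']
    e=(r.inv()*t).as_rotvec()
    print('t',round(o['time'],2),'pos',o['ee_pos'].round(4),'rot',o['tcp_rot'].round(2),'| slide mm (target axes)',(t.inv().apply(d)*1000).round(1),'(cur axes)',(r.inv().apply(d)*1000).round(1),'yaw rad',e.round(3),'F',o['wrist_force'].round(1),'op',round(o['opening'],4))
if __name__=='__main__': to(*map(float,sys.argv[1:]))
E
python3 -m handwheel '{"gripper":[1,1,1,1,1,1,1,1],"slide":[[34,-9,0],[34,-9,0],[34,-9,0],[34,-9,0],[34,-9,0],[34,-9,0],[34,-9,0],[34,-9,0]],"yaw":[-0.111,-0.111,-0.111,-0.111,-0.111,-0.111,-0.111,-0.111]}'
python3 d.py 0.598 0.335 0.23 77.6
```

```text
time: 0.77
ee_pos: [0.3672, -0.2462, 0.2307]
tcp_rot: [-180.0, -0.0, 77.8]
wrist_force: [-0.8, -0.2, 0.0]
opening: 0.0853
grasp_force: 0.0
t 0.77 pos [ 0.3672 -0.2462  0.2307] rot [-1.7997e+02 -2.0000e-02  7.7780e+01] | slide mm (target axes) [617.2 100.6   0.7] (cur axes) [616.9 102.5   0.9] yaw rad [-0.001 -0.     0.003] F [-0.8 -0.2  0. ] op 0.0853
```

```bash

python3 -m handwheel '{"gripper":[1,1,1,1,1,1,1,1],"slide":[[38,6,0],[38,6,0],[38,6,0],[38,6,0],[38,6,0],[38,6,0],[38,6,0],[38,6,0]],"yaw":[0,0,0,0,0,0,0,0]}' >/dev/null
python3 - <<'E'
from h import *
import cv2
ti=C['top']['img'];si=C['side']['img']
f=lambda im,x,y,w,h,k:cv2.resize(im[y:y+h,x:x+w,::-1],(w*k,h*k),interpolation=cv2.INTER_CUBIC)
A=f(ti,114,148,66,30,12);B=f(si,130,225,66,45,12)[:,:792]
cv2.imwrite('pics/c3.png',np.vstack([A,B])[:600])
# dark mask centroid
for n,im,(x,y,w,h) in(('top',ti,(114,148,30,24)),('side',si,(138,243,26,24))):
    g=im[y:y+h,x:x+w].max(2); m=(g<45).astype(np.uint8)
    k,l,st,ce=cv2.connectedComponentsWithStats(m); i=1+np.argmax(st[1:,4]); print(n,st[i],ce[i]+[x,y])
E
python3 d.py 0.598 0.335 0.23 77.6
```

```text
top [ 8  9 17  8 72] [129.77777778 160.41666667]
side [  3   6  20  16 171] [150.22807018 256.47953216]
t 1.43 pos [0.4799 0.0405 0.2311] rot [-180.      0.     77.46] | slide mm (target axes) [313.   52.1   1.1] (cur axes) [313.1  51.3   1.1] yaw rad [-0.     0.    -0.002] F [ 0.9 -0.9  0.9] op 0.0855
```

View pics/c3.png

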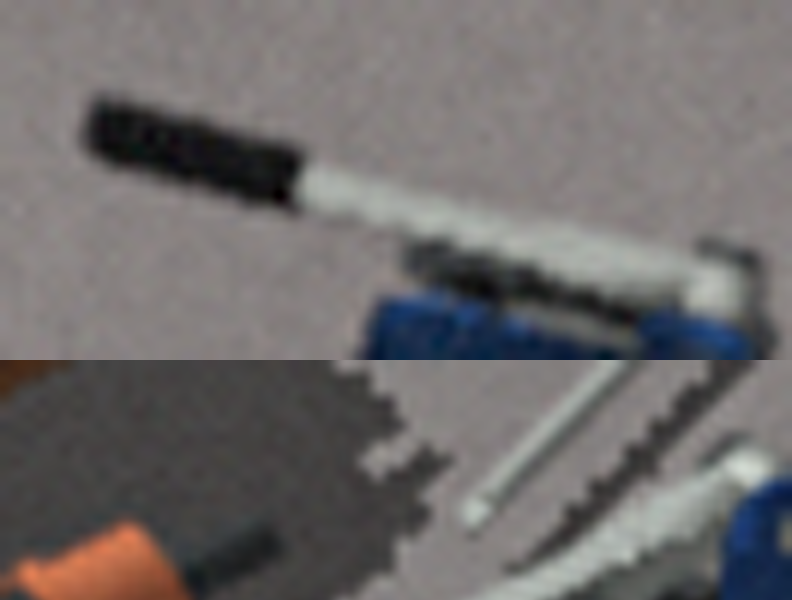

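```bash
python3 - <<'E'
from h import *
o=[('top',[129.7,160.5]),('side',[150.4,256.3])]
r=lambda X:np.concatenate([(proj(C[n],[X])-P).ravel() for n,P in o])
s=least_squares(r,[.6,.336,.14]);print(s.x,r(s.x).round(2))
for z in(.134,.138,.143):
  for n,P in o: print(z,n,least_squares(lambda v:(proj(C[n],[[v[0],v[1],z]])-P).ravel(),[.6,.33]).x.round(4))
E
```

```text
[0.60340248 0.33549246 0.1297782 ] [ 0.23  0.47 -0.42 -0.16]
0.134 top [0.6036 0.3348]
0.134 side [0.5988 0.3384]
0.138 top [0.6026 0.3335]
0.138 side [0.5955 0.3413]
0.143 top [0.6013 0.3319]
0.143 side [0.5915 0.3449]
```

```bash

python3 -m handwheel '{"gripper":[1,1,1,1,1,1,1,1],"slide":[[39,6,0],[39,6,0],[39,6,0],[39,6,0],[39,6,0],[39,6,0],[39,6,0],[39,7,0]],"yaw":[0,0,0,0,0,0,0,0]}' >/dev/null
python3 d.py 0.601 0.335 0.118 77.5
```

```text
t 2.1 pos [0.5955 0.3343 0.2308] rot [-1.7998e+02  2.0000e-02  7.7460e+01] | slide mm (target axes) [  1.8   5.2 112.8] (cur axes) [  1.9   5.3 112.8] yaw rad [-0.     0.    -0.001] F [ 0.7 -0.   0.5] op 0.0856
```

```bash

python3 -m handwheel '{"gripper":[1,1,1,1,1,1,1,1],"slide":[[2,5,18],[0,0,18],[0,0,18],[0,0,18],[0,0,18],[0,0,13],[0,0,10],[0,0,0]],"yaw":[0,0,0,0,0,0,0,0]}' 
python3 -m handwheel '{"gripper":[-0.4,-0.4,-0.4,-0.6,-0.7,-1,-1,-1],"slide":[[0,0,0],[0,0,0],[0,0,0],[0,0,0],[0,0,0],[0,0,0],[0,0,0],[0,0,0]],"yaw":[0,0,0,0,0,0,0,0]}' 40
python3 d.py 0.601 0.335 0.118 77.5
```

```text
time: 2.77
ee_pos: [0.5998, 0.3327, 0.1153]
tcp_rot: [-179.8, 0.2, 77.5]
wrist_force: [-0.9, -1.2, 0.3]
opening: 0.0852
grasp_force: 0.0
time: 3.43
ee_pos: [0.602, 0.3332, 0.1191]
tcp_rot: [179.8, -0.1, 77.4]
wrist_force: [4.9, -0.7, 1.3]
opening: 0.013
grasp_force: 43.6
t 3.43 pos [0.602  0.3332 0.1191] rot [ 1.7984e+02 -7.0000e-02  7.7380e+01] | slide mm (target axes) [ 1.5 -1.4  1.1] (cur axes) [ 1.5 -1.4  1.1] yaw rad [ 0.003 -0.001 -0.002] F [ 4.9 -0.7  1.3] op 0.013
```

```bash

python3 -m handwheel '{"gripper":[-1,-1,-1,-1,-1,-1,-1,-1],"slide":[[-0.7,0,-6.7],[-1.2,0,-6.7],[-1.5,0,-6.5],[-1.8,0,-6.5],[-2,0,-6.4],[-2.6,0,-6.2],[0,0,0],[0,0,0]],"yaw":[0,0,0,0,0,0,0,0]}' 
python3 -m handwheel '{"gripper":[-1,-1,-1,-1,-1,-1,-1,-1],"slide":[[0,0,0],[0,0,0],[0,0,0],[0,0,0],[0,0,0],[0,0,0],[0,0,0],[0,0,0]],"yaw":[0,0,0,0,0,0,0,0]}'
python3 -m handwheel '{"gripper":[-1,-1,-1,-1,-1,-1,-1,-1],"slide":[[0,0,0],[0,0,0],[0,0,0],[0,0,0],[0,0,0],[0,0,0],[0,0,0],[0,0,0]],"yaw":[0,0,0,0,0,0,0,0]}'
python3 -m handwheel '{"gripper":[-1,-1,-1,-1,-1,-1,-1,-1],"slide":[[0,0,0],[0,0,0],[0,0,0],[0,0,0],[0,0,0],[0,0,0],[0,0,0],[0,0,0]],"yaw":[0,0,0,0,0,0,0,0]}'
python3 - <<'E'
from workcell import camera
import cv2,numpy as np,pickle
f=lambda im,x,y,w,h,k:cv2.resize(im[y:y+h,x:x+w,::-1],(w*k,h*k),interpolation=cv2.INTER_CUBIC)
t=camera('top');s=camera('side');pickle.dump((t,s),open('p2.pkl','wb'))
cv2.imwrite('pics/c4.png',np.vstack([f(t['img'],118,160,150,70,5),f(s['img'],135,205,150,50,5)]))
E
```

```text
time: 4.1
ee_pos: [0.5994, 0.3229, 0.1569]
tcp_rot: [179.9, 0.0, 77.4]
wrist_force: [6.1, -2.1, -4.5]
opening: 0.0134
grasp_force: 41.0
time: 4.77
ee_pos: [0.5994, 0.3229, 0.1567]
tcp_rot: [179.9, 0.1, 77.4]
wrist_force: [6.2, -2.0, -3.7]
opening: 0.0135
grasp_force: 41.1
time: 5.43
ee_pos: [0.5994, 0.3229, 0.1567]
tcp_rot: [179.9, 0.1, 77.4]
wrist_force: [5.8, -2.3, -3.5]
opening: 0.0129
grasp_force: 41.1
time: 6.1
ee_pos: [0.5994, 0.323, 0.1567]
tcp_rot: [179.9, 0.1, 77.4]
wrist_force: [6.2, -2.3, -4.5]
opening: 0.013
grasp_force: 41.1
```

View pics/c4.png

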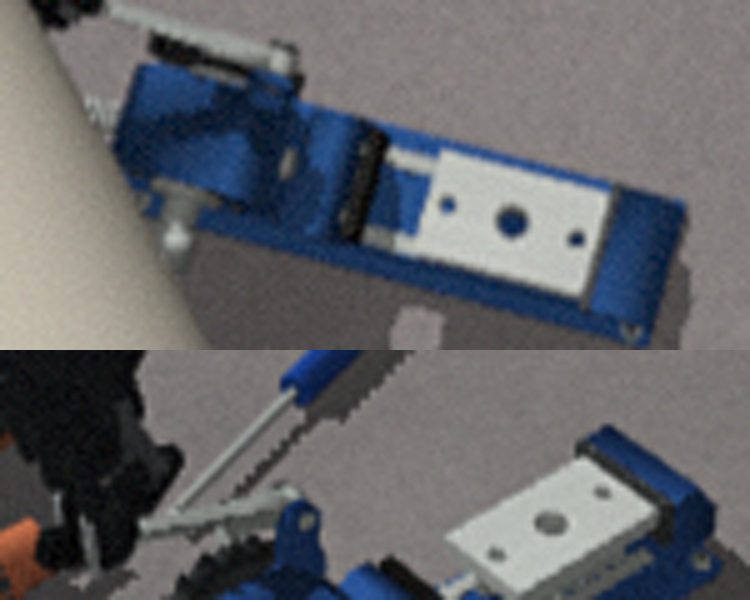

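The plate stays in place, with the jaw pad edge now at (385,140) and the plate edge at (440,152), a gap of about 32 mm. I'll hold a bit longer and check that the jaw has stopped.

```bash

python3 -m handwheel '{"gripper":[-1,-1,-1,-1,-1,-1,-1,-1],"slide":[[0,0,0],[0,0,0],[0,0,0],[0,0,0],[0,0,0],[0,0,0],[0,0,0],[0,0,0]],"yaw":[0,0,0,0,0,0,0,0]}' >/dev/null
python3 - <<'E'
from workcell import camera
import cv2,numpy as np,pickle
t0,_=pickle.load(open('p2.pkl','rb'));t=camera('top')
a=[cv2.GaussianBlur(x['img'],(0,0),1).astype(float)[180:215,170:215].sum(2) for x in(t0,t)]
print(abs(a[0]-a[1]).max(),abs(a[0]-a[1]).mean())
E
```

```text
12.0 2.1396825396825396
```

Stopped (noise only). Now lower the pawl along the arc, release it and retreat upward.

```bash

python3 -m handwheel '{"gripper":[-1,-1,-1,-1,-1,-1,-1,-1],"slide":[[2.6,0,6.2],[2,0,6.4],[1.8,0,6.5],[1.5,0,6.5],[1.2,0,6.7],[0.5,0,4],[0,0,0],[0,0,0]],"yaw":[0,0,0,0,0,0,0,0]}'
```

```text
time: 7.58
ee_pos: [0.602, 0.3327, 0.1251]
tcp_rot: [179.7, -0.1, 77.4]
wrist_force: [-0.7, -5.8, 18.8]
opening: 0.0133
grasp_force: 44.7
```

```bash

python3 -m handwheel '{"gripper":[0.2,0.6,1,1,1,1,1,1],"slide":[[0,0,0],[0,0,0],[0,0,0],[0,0,0],[0,0,0],[0,0,-12],[0,0,-30],[0,0,-40]],"yaw":[0,0,0,0,0,0,0,0]}'
python3 d.py 0.498 0.092 0.205 77.6
```

```text
time: 8.25
ee_pos: [0.5994, 0.3325, 0.2013]
tcp_rot: [-179.8, 0.2, 77.5]
wrist_force: [0.7, 0.1, 0.8]
opening: 0.0851
grasp_force: 0.0
t 8.25 pos [0.5994 0.3325 0.2013] rot [-179.76    0.21   77.46] | slide mm (target axes) [-256.7  -47.4   -3.7] (cur axes) [-256.8  -46.8   -2.6] yaw rad [-0.004  0.004 -0.002] F [0.7 0.1 0.8] op 0.0851
```

```bash
python3 - <<'E'
from h import *
import cv2
t2,s2=pickle.load(open('p2.pkl','rb'))
def ray(c,uv,z):
    d=np.c_[(uv-[c['cx'],c['cy']])/[c['fx'],c['fy']],np.ones(len(uv))]@c['R']; o=-c['R'].T@c['t']
    return (o+d*((z-o[2])/d[:,2:]))[:,:2]
K=8
for nm,c,win,z in(('plate',C['top'],(196,182,50,42),.062),('plate2',t2,(196,182,50,42),.062),('pile',C['top'],(300,138,48,34),.024),('pile2',t2,(300,138,48,34),.024)):
    x,y,w,h=win
    g=cv2.resize(cv2.GaussianBlur(c['img'],(0,0),.6)[y:y+h,x:x+w].min(2),None,fx=K,fy=K,interpolation=cv2.INTER_CUBIC)
    for th in (155,175):
        m=(g>th).astype(np.uint8)
        cs,_=cv2.findContours(m,cv2.RETR_EXTERNAL,cv2.CHAIN_APPROX_NONE);ct=max(cs,key=cv2.contourArea)[:,0].astype(float)
        P=ray(c,(ct+.5)/K-.5+[x,y],z)
        r=cv2.minAreaRect((P*1000).astype(np.float32))
        # moments of filled polygon
        M=cv2.moments((P*1e3).astype(np.float32).reshape(-1,1,2)); ang=.5*np.degrees(np.arctan2(2*M['mu11'],M['mu20']-M['mu02']))
        print(nm,th,'rect',np.round(r[0],1),np.round(r[1],1),round(r[2],2),'mom',round(M['m10']/M['m00'],1),round(M['m01']/M['m00'],1),round(ang,2))
E
```

```text
plate 155 rect [499.2  92.5] [97.9 59.6] 76.15 mom 499.1 92.4 76.39
plate 175 rect [499.2  92.8] [95.9 57.4] 76.0 mom 498.9 91.2 76.77
plate2 155 rect [502.2 105.4] [124.4  60. ] 76.86 mom 499.9 95.0 75.46
plate2 175 rect [499.8  96.4] [103.   57.1] 76.11 mom 499.5 93.5 77.07
pile 155 rect [ 657.8 -207.1] [ 60.8 101. ] 2.53 mom 657.8 -207.5 -86.93
pile 175 rect [ 657.1 -206.9] [57.3 98. ] 3.54 mom 657.4 -207.4 -86.66
pile2 155 rect [ 657.6 -207.1] [ 60.2 100.2] 2.49 mom 657.7 -207.4 -86.91
pile2 175 rect [ 657.2 -206.9] [56.  97.2] 3.46 mom 657.4 -209.0 -86.5
```

```bash

python3 -m handwheel '{"gripper":[1,1,1,1,1,1,1,1],"slide":[[-32,-6,0],[-32,-6,0],[-32,-6,0],[-32,-6,0],[-32,-6,0],[-32,-6,0],[-32,-6,0],[-32,-6,0]],"yaw":[0,0,0,0,0,0,0,0.019]}' >/dev/null
python3 d.py 0.4988 0.092 0.037 76.4
```

```text
t 8.92 pos [0.4974 0.0924 0.204 ] rot [ 1.7995e+02 -2.0000e-02  7.6400e+01] | slide mm (target axes) [-1.00e-01  1.50e+00  1.67e+02] (cur axes) [ -0.2   1.4 167. ] yaw rad [ 0.001 -0.    -0.   ] F [ 0.  -0.   1.2] op 0.0854
```

```bash

python3 -m handwheel '{"gripper":[1,1,1,1,1,1,1,1],"slide":[[0,1.5,20],[0,0,25],[0,0,25],[0,0,25],[0,0,25],[0,0,20],[0,0,17],[0,0,10]],"yaw":[0,0,0,0,0,0,0,0]}'
python3 -m handwheel '{"gripper":[0.8,0.7,0.6,0.5,0.4,0.3,0.2,0.2],"slide":[[0,0,0],[0,0,0],[0,0,0],[0,0,0],[0,0,0],[0,0,0],[0,0,0],[0,0,0]],"yaw":[0,0,0,0,0,0,0,0]}' 40
python3 d.py 0.4988 0.092 0.037 76.4
```

```text
time: 9.58
ee_pos: [0.4991, 0.0932, 0.0348]
tcp_rot: [-179.9, 0.0, 76.4]
wrist_force: [0.2, -0.1, -0.4]
opening: 0.0854
grasp_force: 0.0
time: 10.25
ee_pos: [0.5002, 0.0935, 0.0375]
tcp_rot: [179.9, -0.1, 76.4]
wrist_force: [-2.2, -0.0, 7.3]
opening: 0.0592
grasp_force: 43.0
t 10.25 pos [0.5002 0.0935 0.0375] rot [ 1.7991e+02 -5.0000e-02  7.6370e+01] | slide mm (target axes) [-1.7 -1.   0.5] (cur axes) [-1.7 -1.   0.5] yaw rad [ 0.002 -0.001 -0.001] F [-2.2 -0.   7.3] op 0.0592
```

```bash

python3 -m handwheel '{"gripper":[0.2,0.2,0.2,0.2,0.2,0.2,0.2,0.2],"slide":[[0,0,-3],[0,0,-6],[0,0,-12],[0,0,-15],[0,0,-20],[0,0,-20],[0,0,-20],[0,0,-10]],"yaw":[0,0,0,0,0,0,0,0]}'
python3 d.py 0.6577 -0.2073 0.144 93.05
```

```text
time: 10.92
ee_pos: [0.5004, 0.0931, 0.1455]
tcp_rot: [179.8, -0.0, 76.4]
wrist_force: [0.1, 0.1, -1.8]
opening: 0.0596
grasp_force: 44.8
t 10.92 pos [0.5004 0.0931 0.1455] rot [ 1.7981e+02 -5.0000e-02  7.6360e+01] | slide mm (target axes) [-308.4  141.1    1.5] (cur axes) [-254.9  223.7    2.1] yaw rad [ 0.003 -0.    -0.291] F [ 0.1  0.1 -1.8] op 0.0596
```

```bash

python3 -m handwheel '{"gripper":[0.2,0.2,0.2,0.2,0.2,0.2,0.2,0.2],"slide":[[-6,5,0],[-12,9,0],[-18,13,0],[-19,13,0],[-19,13,0],[-19,12,0],[-19,11,0],[-19,10,0]],"yaw":[-0.036,-0.036,-0.036,-0.036,-0.036,-0.037,-0.037,-0.037]}' >/dev/null
python3 d.py 0.6577 -0.2073 0.144 93.05
```

```text
t 11.58 pos [ 0.573  -0.0469  0.1422] rot [-1.7999e+02  2.0000e-02  9.3130e+01] | slide mm (target axes) [-164.7   76.    -1.8] (cur axes) [-164.8   75.8   -1.7] yaw rad [-0.     0.     0.001] F [ 0.3  0.8 -1.7] op 0.0588
```

```bash

python3 -m handwheel '{"gripper":[0.2,0.2,0.2,0.2,0.2,0.2,0.2,0.2],"slide":[[-22,10,0],[-22,10,0],[-22,10,0],[-22,10,0],[-22,10,0],[-22,10,0],[-22,10,0],[-10.7,6,0]],"yaw":[0,0,0,0,0,0,0,0]}' >/dev/null
python3 -m handwheel '{"gripper":[0.2,0.2,0.2,0.2,0.2,0.2,0.2,0.2],"slide":[[0,0,10],[0,0,20],[0,0,20],[0,0,20],[0,0,15],[0,0,10],[0,0,5],[0,0,0]],"yaw":[0,0,0,0,0,0,0,0]}' >/dev/null
python3 d.py 0.6577 -0.2073 0.0115 93.05
python3 - <<'E'
from workcell import camera
import cv2,numpy as np,pickle
f=lambda im,x,y,w,h,k:cv2.resize(im[y:y+h,x:x+w,::-1],(w*k,h*k),interpolation=cv2.INTER_CUBIC)
t=camera('top');s=camera('side');pickle.dump((t,s),open('p3.pkl','wb'))
cv2.imwrite('pics/c5.png',np.hstack([f(t['img'],290,115,64,84,6),f(s['img'],226,130,69,84,6)]))
E
```

```text
t 12.92 pos [ 0.6566 -0.2055  0.0408] rot [-1.7989e+02 -4.0000e-02  9.3060e+01] | slide mm (target axes) [-1.9  1.  29.3] (cur axes) [-1.9  1.1 29.3] yaw rad [-0.002 -0.001  0.   ] F [-0.4  0.2 -1.3] op 0.0587
```

View pics/c5.png

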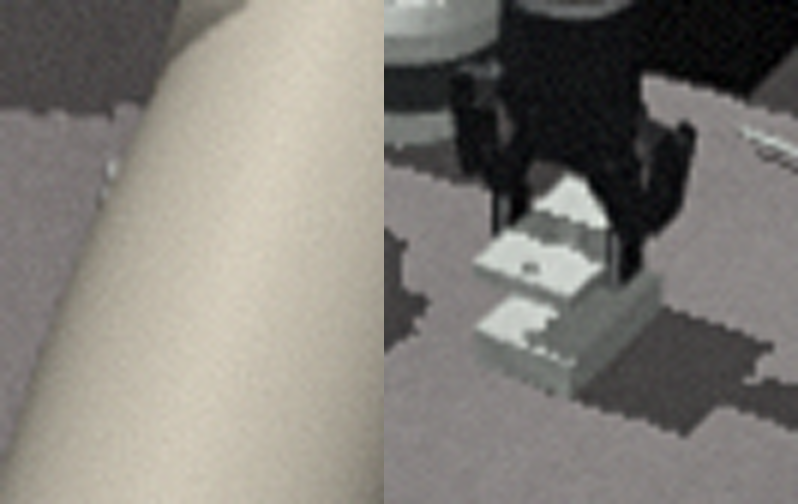

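The side view shows the held plate's left and front corners at (475,266) and (572,298). The pile's are straight below, at (475,330) and (572,365). One enlarged crop for precision.

```bash
python3 - <<'E'
import cv2,pickle
t,s=pickle.load(open('p3.pkl','rb'))
cv2.imwrite('pics/c6.png',cv2.resize(s['img'][166:200,236:276,::-1],None,fx=16,fy=16,interpolation=cv2.INTER_CUBIC))
E
```

```text
(no output)
```

View pics/c6.png

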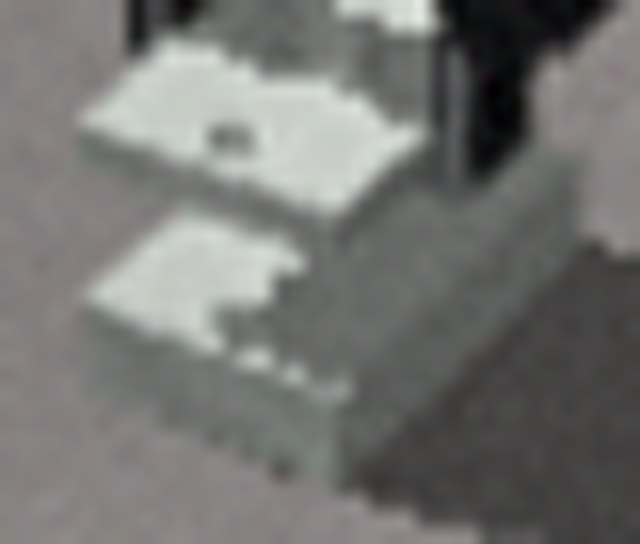

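```bash
python3 - <<'E'
from h import *
cr=lambda P:crop(P,(236,166),16)
yaw=np.radians(-86.95)
def f(P,L):
    c,s=np.cos(yaw),np.sin(yaw);L=np.array(L);W=lambda v:np.c_[v[0]+c*L[:,0]-s*L[:,1],v[1]+s*L[:,0]+c*L[:,1],L[:,2]]
    r=lambda v:(proj(C['side'],W(v))-P).ravel(); q=least_squares(r,[.656,-.206]); return q.x,r(q.x).round(2)
l=[-.05,.03];fr=[-.05,-.03]
print('(id)',)
print('held top',f(cr([[80,122],[330,215]]),[[*l,.0653],[*fr,.0653]]))
print('pile top',f(cr([[85,297],[340,393]]),[[*l,.024],[*fr,.024]]))
print('pile bot',f(cr([[85,390],[335,485]]),[[*l,0],[*fr,0]]))
E
```

```text
(id)
held top (array([ 0.65636136, -0.20598022]), array([-0.36,  0.05,  0.35, -0.06]))
pile top (array([ 0.65356171, -0.20552963]), array([-0.09,  0.11,  0.09, -0.11]))
pile bot (array([ 0.65455302, -0.20671175]), array([-0.17,  0.06,  0.16, -0.07]))
```

```bash

python3 -m handwheel '{"gripper":[0.2,0.2,0.2,0.2,0.2,0.2,0.2,0.2],"slide":[[0,0,7],[0,0,7],[0,0,6],[0,0,4],[0,0,1],[0,0,0],[0,0,0],[0,0,0]],"yaw":[0,0,0,0,0,0,0,0]}' >/dev/null
python3 - <<'E'
from workcell import camera,sensors
import cv2,numpy as np,pickle
I=[];P=[];A=[]
for i in range(10):
    s=camera('side');I.append(s['img'].astype(float));o=sensors.get_obs();P.append(o['ee_pos']);A.append(o['tcp_rot'][2])
print(np.mean(P,0).round(4),np.std(P,0).round(4),np.mean(A),o['wrist_force'])
m=np.mean(I,0).clip(0,255).astype(np.uint8);pickle.dump(m,open('p4.pkl','wb'))
cv2.imwrite('pics/c7.png',cv2.resize(m[166:200,234:280,::-1],None,fx=16,fy=16,interpolation=cv2.INTER_CUBIC))
E
```

```text
[ 0.6574 -0.2061  0.019 ] [0. 0. 0.] 93.02932232050428 [-5.97347382  1.87184894 13.64535452]
```

View pics/c7.png

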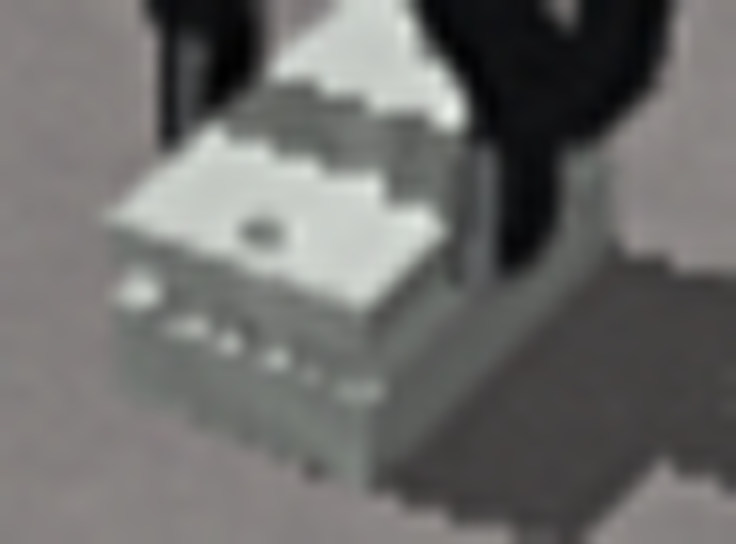

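The force (13.6 N up, -6 N in x) shows a fingertip standing on the pile's edge. The tips reach about 7 mm below the plate, and there is still a white strip of gap at (140,290). I'll lift, put the plate back on the clamp rests and regrip it higher so the tips don't protrude.

```bash

python3 -m handwheel '{"gripper":[0.2,0.2,0.2,0.2,0.2,0.2,0.2,0.2],"slide":[[0,0,-6],[0,0,-12],[0,0,-18],[0,0,-20],[0,0,-20],[0,0,-20],[0,0,-18],[0,0,-12]],"yaw":[0,0,0,0,0,0,0,0]}' 
python3 -m handwheel '{"gripper":[0.2,0.2,0.2,0.2,0.2,0.2,0.2,0.2],"slide":[[22,-10,0],[22,-10,0],[22,-10,0],[22,-10,0],[22,-10,0],[22,-10,0],[22,-10,0],[10,-4,0]],"yaw":[0,0,0,0,0,0,0,0]}' >/dev/null
python3 -m handwheel '{"gripper":[0.2,0.2,0.2,0.2,0.2,0.2,0.2,0.2],"slide":[[19,-10,0],[19,-11,0],[19,-12,0],[19,-13,0],[19,-13,0],[18,-13,0],[12,-9,0],[6,-5,0]],"yaw":[0.036,0.036,0.036,0.036,0.036,0.037,0.037,0.037]}' >/dev/null
python3 d.py 0.5002 0.0935 0.0375 76.4
python3 - <<'E'
from h import *
from workcell import camera
import cv2
def ray(c,uv,z):
    d=np.c_[(uv-[c['cx'],c['cy']])/[c['fx'],c['fy']],np.ones(len(uv))]@c['R']; o=-c['R'].T@c['t']
    return (o+d*((z-o[2])/d[:,2:]))[:,:2]
K=8
S0=C['side'];t1=camera('top');s1=camera('side');pickle.dump((t1,s1),open('p5.pkl','wb'))
for nm,c,win in(('top0',C['top'],(300,138,48,34)),('top1',t1,(300,138,48,34)),('side0',S0,(238,166,40,30)),('side1',s1,(238,166,40,30))):
    x,y,w,h=win
    g=cv2.resize(cv2.GaussianBlur(c['img'],(0,0),.6)[y:y+h,x:x+w].min(2),None,fx=K,fy=K,interpolation=cv2.INTER_CUBIC)
    m=(g>155).astype(np.uint8)
    cs,_=cv2.findContours(m,cv2.RETR_EXTERNAL,cv2.CHAIN_APPROX_NONE);ct=max(cs,key=cv2.contourArea)[:,0].astype(float)
    P=ray(c,(ct+.5)/K-.5+[x,y],.024)
    M=cv2.moments((P*1e3).astype(np.float32).reshape(-1,1,2)); ang=.5*np.degrees(np.arctan2(2*M['mu11'],M['mu20']-M['mu02']))
    print(nm,round(M['m10']/M['m00'],1),round(M['m01']/M['m00'],1),round(ang,2),round(M['m00']))
E
```

```text
time: 14.85
ee_pos: [0.6578, -0.2062, 0.1456]
tcp_rot: [179.9, 0.0, 93.0]
wrist_force: [-0.5, -0.9, -1.5]
opening: 0.0591
grasp_force: 44.8
t 16.18 pos [0.4959 0.091  0.1432] rot [ 1.7999e+02 -2.0000e-02  7.6320e+01] | slide mm (target axes) [  3.4   3.6 105.7] (cur axes) [  3.4   3.6 105.7] yaw rad [ 0.    -0.    -0.001] F [ 0.5 -0.3 -1.6] op 0.059
top0 657.8 -207.5 -86.93 5905
top1 657.6 -207.4 -86.74 5634
side0 654.3 -205.4 -86.61 6041
side1 637.4 -229.0 -75.68 1423
```

```bash

python3 -m handwheel '{"gripper":[0.2,0.2,0.2,0.2,0.2,0.2,0.2,0.2],"slide":[[5,3.6,5],[0,0,20],[0,0,25],[0,0,25],[0,0,18],[0,0,8],[0,0,0],[0,0,0]],"yaw":[0,0,0,0,0,0,0,0]}' 
python3 d.py 0.5006 0.0953 0.0375 76.4
python3 -m handwheel '{"gripper":[0.2,0.2,0.2,0.2,0.2,0.2,0.2,0.2],"slide":[[0,0,1],[0,0,1],[0,0,0.5],[0,0,0.5],[0,0,0.5],[0,0,0],[0,0,0],[0,0,0]],"yaw":[0,0,0,0,0,0,0,0]}'
```

```text
time: 16.95
ee_pos: [0.5014, 0.0933, 0.0422]
tcp_rot: [-180.0, 0.0, 76.4]
wrist_force: [-0.5, -0.8, -1.5]
opening: 0.0588
grasp_force: 44.7
t 16.95 pos [0.5014 0.0933 0.0422] rot [-1.7999e+02  3.0000e-02  7.6360e+01] | slide mm (target axes) [ 1.7 -1.3  4.7] (cur axes) [ 1.7 -1.3  4.7] yaw rad [-0.     0.001 -0.001] F [-0.5 -0.8 -1.5] op 0.0588
time: 17.62
ee_pos: [0.5011, 0.0938, 0.0385]
tcp_rot: [180.0, -0.0, 76.4]
wrist_force: [-0.0, -0.4, -1.5]
opening: 0.0591
grasp_force: 44.7
```

```bash

python3 -m handwheel '{"gripper":[0.2,0.2,0.2,0.2,0.2,0.2],"slide":[[0,0,0.7],[0,0,0.5],[0,0,0.5],[0,0,0],[0,0,0],[0,0,0]],"yaw":[0,0,0,0,0,0]}'
```

```text
time: 18.12
ee_pos: [0.5012, 0.0938, 0.0375]
tcp_rot: [180.0, -0.0, 76.4]
wrist_force: [-3.2, -0.5, 5.5]
opening: 0.0592
grasp_force: 45.5
```

```bash

python3 -m handwheel '{"gripper":[0.5,0.8,0.8,0.8,0.8,0.8,0.8,0.8],"slide":[[0,0,0],[0,0,0],[0,0,-3],[0,0,-3],[0,0,-2.5],[0,0,0],[0,0,0],[0,0,0]],"yaw":[0,0,0,0,0,0,0,0]}'
python3 -m handwheel '{"gripper":[0.7,0.6,0.5,0.4,0.3,0.2,0.2,0.2],"slide":[[0,0,0],[0,0,0],[0,0,0],[0,0,0],[0,0,0],[0,0,0],[0,0,0],[0,0,0]],"yaw":[0,0,0,0,0,0,0,0]}' 45
python3 -m handwheel '{"gripper":[0.2,0.2,0.2,0.2,0.2,0.2,0.2,0.2],"slide":[[0,0,-3],[0,0,-6],[0,0,-12],[0,0,-15],[0,0,-20],[0,0,-20],[0,0,-20],[0,0,-6]],"yaw":[0,0,0,0,0,0,0,0]}'
python3 d.py 0.655 -0.206 0.144 93.05
```

```text
time: 18.78
ee_pos: [0.5011, 0.0937, 0.0452]
tcp_rot: [-180.0, 0.0, 76.4]
wrist_force: [-1.1, 0.6, 0.7]
opening: 0.0768
grasp_force: 0.0
time: 19.45
ee_pos: [0.5012, 0.0938, 0.0456]
tcp_rot: [180.0, -0.0, 76.4]
wrist_force: [-1.5, 0.5, 5.1]
opening: 0.0585
grasp_force: 49.3
time: 20.12
ee_pos: [0.5022, 0.094, 0.1512]
tcp_rot: [179.8, -0.1, 76.4]
wrist_force: [0.1, 0.6, -1.2]
opening: 0.0583
grasp_force: 48.8
t 20.12 pos [0.5022 0.094  0.1512] rot [ 1.7977e+02 -1.0000e-01  7.6370e+01] | slide mm (target axes) [-307.7  136.7    7.2] (cur axes) [-255.5  219.2    7.6] yaw rad [ 0.004 -0.001 -0.291] F [ 0.1  0.6 -1.2] op 0.0583
```

```bash

python3 -m handwheel '{"gripper":[0.2,0.2,0.2,0.2,0.2,0.2,0.2,0.2],"slide":[[-6,5,0],[-12,9,0],[-18,13,0],[-19,13,0],[-19,13,0],[-19,12,0],[-19,11,0],[-19,10,0]],"yaw":[-0.036,-0.036,-0.036,-0.036,-0.036,-0.037,-0.037,-0.037]}' >/dev/null
python3 -m handwheel '{"gripper":[0.2,0.2,0.2,0.2,0.2,0.2,0.2,0.2],"slide":[[-22,10,2],[-22,10,2],[-22,10,2],[-22,9,2],[-22,9,2],[-22,9,2],[-22,9,2],[-11,5,0]],"yaw":[0,0,0,0,0,0,0,0]}' >/dev/null
python3 -m handwheel '{"gripper":[0.2,0.2,0.2,0.2,0.2,0.2,0.2,0.2],"slide":[[0,0,10],[0,0,20],[0,0,20],[0,0,20],[0,0,15],[0,0,5],[0,0,0],[0,0,0]],"yaw":[0,0,0,0,0,0,0,0]}' >/dev/null
python3 d.py 0.655 -0.206 0.0195 93.05
python3 - <<'E'
from h import *
cr=lambda P:crop(P,(234,166),16)
yaw=np.radians(-86.95)
def f(P,L):
    c,s=np.cos(yaw),np.sin(yaw);L=np.array(L);W=lambda v:np.c_[v[0]+c*L[:,0]-s*L[:,1],v[1]+s*L[:,0]+c*L[:,1],L[:,2]]
    r=lambda v:(proj(C['side'],W(v))-P).ravel(); q=least_squares(r,[.656,-.206]); return q.x,r(q.x).round(2)
l=[-.05,.03];fr=[-.05,-.03]
print('held top',f(cr([[105,220],[370,310]]),[[*l,.0435],[*fr,.0435]]))
print('pile bot',f(cr([[115,390],[370,485]]),[[*l,0],[*fr,0]]))
E
```

```text
t 22.12 pos [ 0.6537 -0.2056  0.0436] rot [-1.800e+02 -1.000e-02  9.306e+01] | slide mm (target axes) [-0.4  1.3 24.1] (cur axes) [-0.4  1.3 24.1] yaw rad [-0. -0.  0.] F [ 0.4 -0.1  0.4] op 0.0588
held top (array([ 0.65489968, -0.20454254]), array([ 0.17, -0.06, -0.17,  0.06]))
pile bot (array([ 0.65445732, -0.20675613]), array([-0.01,  0.07,  0.01, -0.06]))
```

```bash

python3 -m handwheel '{"gripper":[0.2,0.2,0.2,0.2,0.2,0.2,0.2,0.2],"slide":[[-1.2,2.2,4],[0,0,7],[0,0,5],[0,0,4],[0,0,0],[0,0,0],[0,0,0],[0,0,0]],"yaw":[0,0,0,0,0,0,0,0]}' 
python3 d.py 0.656 -0.2067 0.0195 93.05
```

```text
time: 22.78
ee_pos: [0.6562, -0.2072, 0.0236]
tcp_rot: [180.0, 0.0, 93.0]
wrist_force: [0.2, 0.2, -1.0]
opening: 0.0587
grasp_force: 48.8
t 22.78 pos [ 0.6562 -0.2072  0.0236] rot [1.7997e+02 1.0000e-02 9.3030e+01] | slide mm (target axes) [ 0.6 -0.2  4.1] (cur axes) [ 0.6 -0.2  4.1] yaw rad [ 0.  0. -0.] F [ 0.2  0.2 -1. ] op 0.0587
```

```bash

python3 -m handwheel '{"gripper":[0.2,0.2,0.2,0.2,0.2,0.2,0.2,0.2],"slide":[[0,0,1],[0,0,1],[0,0,0.6],[0,0,0.5],[0,0,0],[0,0,0],[0,0,0],[0,0,0]],"yaw":[0,0,0,0,0,0,0,0]}' 
python3 -m handwheel '{"gripper":[0.2,0.2,0.2,0.2,0.2],"slide":[[0,0,0.4],[0,0,0.3],[0,0,0],[0,0,0],[0,0,0]],"yaw":[0,0,0,0,0]}'
```

```text
time: 23.45
ee_pos: [0.6561, -0.2072, 0.0202]
tcp_rot: [180.0, -0.0, 93.0]
wrist_force: [0.6, -0.8, -1.0]
opening: 0.0588
grasp_force: 48.8
time: 23.87
ee_pos: [0.6561, -0.2072, 0.0197]
tcp_rot: [180.0, 0.0, 93.0]
wrist_force: [-0.2, 0.5, 0.5]
opening: 0.0587
grasp_force: 49.1
```

```bash

python3 -m handwheel '{"gripper":[0.2,0.2,0.35,0.5,0.7,0.9,1,1],"slide":[[0,0,0.4],[0,0,0],[0,0,0],[0,0,0],[0,0,0],[0,0,0],[0,0,0],[0,0,0]],"yaw":[0,0,0,0,0,0,0,0]}' 
python3 -m handwheel '{"gripper":[1,1,1,1,1,1,1,1],"slide":[[0,0,-5],[0,0,-20],[0,0,-25],[0,0,-25],[0,0,-25],[0,0,-25],[0,0,-10],[0,0,0]],"yaw":[0,0,0,0,0,0,0,0]}' 
python3 -m handwheel '{"gripper":[1,1,1,1,1,1,1,1],"slide":[[20,-15,0],[30,-15,0],[30,-15,0],[30,-15,0],[30,-15,0],[30,-15,0],[30,-15,0],[20,-15,0]],"yaw":[0,0,0,0,0,0,0,0]}' 
python3 - <<'E'
from h import *
from workcell import camera
import cv2
T=[camera('top') for _ in range(8)];S=[camera('side') for _ in range(8)]
for L in(T,S): L[0]['img']=np.mean([x['img'].astype(float) for x in L],0).clip(0,255).astype(np.uint8)
t1,s1=T[0],S[0];pickle.dump((t1,s1),open('p6.pkl','wb'))
f=lambda im,x,y,w,h,k:cv2.resize(im[y:y+h,x:x+w,::-1],(w*k,h*k),interpolation=cv2.INTER_CUBIC)
cv2.imwrite('pics/c8.png',np.hstack([f(t1['img'],302,130,50,50,8),f(s1['img'],232,155,50,50,8)]))
E
```

```text
time: 24.53
ee_pos: [0.6561, -0.2072, 0.0189]
tcp_rot: [-180.0, -0.0, 93.0]
wrist_force: [0.1, 0.3, -0.0]
opening: 0.0854
grasp_force: 0.0
time: 25.2
ee_pos: [0.6572, -0.2075, 0.1574]
tcp_rot: [179.7, 0.1, 93.0]
wrist_force: [0.2, -0.0, -0.3]
opening: 0.0853
grasp_force: 0.0
time: 25.87
ee_pos: [0.5229, 0.0081, 0.1521]
tcp_rot: [-179.9, -0.0, 93.1]
wrist_force: [-1.1, 0.1, 0.1]
opening: 0.0857
grasp_force: 0.0
```

View pics/c8.png

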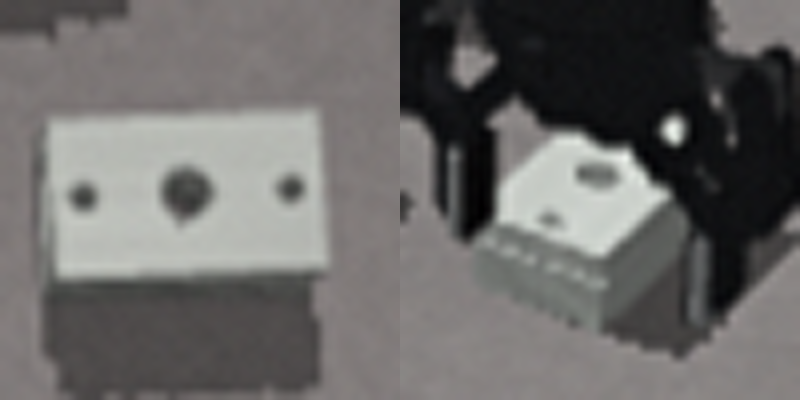

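The plate rests on the pile, but the side view shows a bright strip of the pile's top at the +y end, around (490,240)–(600,283). So the top plate sits a few mm too far in -y. I'll measure it and correct it.

```bash
python3 - <<'E'
from h import *
import cv2
t1,s1=pickle.load(open('p6.pkl','rb'))
def ray(c,uv,z):
    d=np.c_[(uv-[c['cx'],c['cy']])/[c['fx'],c['fy']],np.ones(len(uv))]@c['R']; o=-c['R'].T@c['t']
    return (o+d*((z-o[2])/d[:,2:]))[:,:2]
K=8
for nm,c,z in(('pile',C['top'],.024),('now',t1,.036)):
  for th in(145,155,165):
    x,y,w,h=300,134,50,38
    g=cv2.resize(cv2.GaussianBlur(c['img'],(0,0),.6)[y:y+h,x:x+w].min(2),None,fx=K,fy=K,interpolation=cv2.INTER_CUBIC)
    cs,_=cv2.findContours((g>th).astype(np.uint8),cv2.RETR_EXTERNAL,cv2.CHAIN_APPROX_NONE);ct=max(cs,key=cv2.contourArea)[:,0].astype(float)
    P=ray(c,(ct+.5)/K-.5+[x,y],z)
    M=cv2.moments((P*1e3).astype(np.float32).reshape(-1,1,2)); ang=.5*np.degrees(np.arctan2(2*M['mu11'],M['mu20']-M['mu02']))
    r=cv2.minAreaRect((P*1000).astype(np.float32))
    print(nm,th,round(M['m10']/M['m00'],1),round(M['m01']/M['m00'],1),round(ang,2),round(M['m00']),np.round(r[0],1),np.round(r[1],1))
# hole positions in top: now vs pile (crop readings)
for nm,P,z,c in(('pile',crop([[93,147],[182,145],[273,141]],(298,135),7),.024,C['top']),('now',crop([[83,196],[187,193],[290,188]],(302,130),8),.036,t1)):
    print(nm,(ray(c,P,z)*1e3).round(1).tolist(),(ray(c,P,z)*1e3).mean(0))
# side corners of end face
cs=lambda P:crop(np.array(P)-[400,0],(232,155),8)
print('side now top',(ray(s1,cs([[497,218],[605,257]]),.036)*1e3).round(1).tolist())
print('side pile top',(ray(s1,cs([[480,243],[605,287]]),.024)*1e3).round(1).tolist())
print('side pile orig',(ray(C['side'],crop([[45,177],[155,213]],(235,160),7),.024)*1e3).round(1).tolist())
E
```

```text
pile 145 658.0 -207.7 -87.18 6160 [ 657.9 -207.4] [ 62.5 102.7]
pile 155 657.8 -207.5 -86.93 5905 [ 657.8 -207.1] [ 60.8 101. ]
pile 165 657.6 -207.4 -86.84 5659 [ 657.4 -207.1] [59.2 99.5]
now 145 659.0 -208.7 -86.93 5990 [ 659.  -208.4] [ 60.7 102.1]
now 155 658.8 -208.6 -86.85 5706 [ 659.  -208.6] [ 59.4 100.1]
now 165 658.8 -208.6 -86.73 5410 [ 658.9 -208.5] [57.5 98.3]
pile [[655.5, -168.7], [656.9, -206.4], [659.3, -244.9]] [ 657.23105011 -206.63979176]
now [[656.8, -170.6], [658.5, -208.8], [661.0, -246.6]] [ 658.79049128 -208.66611995]
side now top [[671.1, -156.3], [621.0, -158.6]]
side pile top [[676.4, -152.1], [618.8, -155.7]]
side pile orig [[678.1, -151.5], [621.3, -156.8]]
```

```bash

python3 -m handwheel '{"gripper":[1,1,1,1,1,1,1,1],"slide":[[-20,15,0],[-30,15,0],[-30,15,0],[-30,15,0],[-30,15,0],[-30,15,0],[-30,15,0],[-20,15,0]],"yaw":[0,0,0,0,0,0,0,0]}' 
python3 -m handwheel '{"gripper":[1,1,1,1,1,1,1,1],"slide":[[0,0,10],[0,0,25],[0,0,25],[0,0,25],[0,0,25],[0,0,20],[0,0,5],[0,0,0]],"yaw":[0,0,0,0,0,0,0,0]}' 
python3 -m handwheel '{"gripper":[0.7,0.6,0.5,0.4,0.3,0.2,0.2,0.2],"slide":[[0,0,0],[0,0,0],[0,0,0],[0,0,0],[0,0,0],[0,0,0],[0,0,0],[0,0,0]],"yaw":[0,0,0,0,0,0,0,0]}' 45
python3 -m handwheel '{"gripper":[0.2,0.2,0.2,0.2,0.2],"slide":[[0,0,-1],[0,0,-1.5],[0,0,-1.5],[0,0,0],[0,0,0]],"yaw":[0,0,0,0,0]}'
python3 d.py 0.6561 -0.2072 0.0195 93.05
```

```text
time: 27.33
ee_pos: [0.6565, -0.21, 0.1537]
tcp_rot: [-180.0, 0.0, 93.0]
wrist_force: [0.5, 0.5, -0.3]
opening: 0.0855
grasp_force: 0.0
time: 28.0
ee_pos: [0.6548, -0.2065, 0.0172]
tcp_rot: [-179.8, -0.1, 93.1]
wrist_force: [-0.4, 0.0, -0.1]
opening: 0.0856
grasp_force: 0.0
time: 28.67
ee_pos: [0.6569, -0.2074, 0.0211]
tcp_rot: [179.9, 0.1, 93.0]
wrist_force: [-1.1, 1.3, 6.7]
opening: 0.0588
grasp_force: 49.4
time: 29.08
ee_pos: [0.656, -0.2072, 0.023]
tcp_rot: [-180.0, -0.0, 93.0]
wrist_force: [-0.6, 0.3, -2.1]
opening: 0.0586
grasp_force: 48.5
t 29.08 pos [ 0.656  -0.2072  0.023 ] rot [-179.99   -0.     93.04] | slide mm (target axes) [-0.   0.1  3.5] (cur axes) [-0.   0.1  3.5] yaw rad [-0. -0. -0.] F [-0.6  0.3 -2.1] op 0.0586
```

```bash

python3 -m handwheel '{"gripper":[0.2,0.2,0.2,0.2,0.2,0.2,0.2,0.2],"slide":[[1,-0.6,0],[0.9,-0.5,0],[0,0,0],[0,0,0.8],[0,0,0.8],[0,0,0.4],[0,0,0],[0,0,0]],"yaw":[0,0,0,0,0,0,0,0]}' 
python3 -m handwheel '{"gripper":[0.2,0.2,0.2,0.2,0.2],"slide":[[0,0,0.5],[0,0,0.3],[0,0,0],[0,0,0],[0,0,0]],"yaw":[0,0,0,0,0]}'
```

```text
time: 29.75
ee_pos: [0.6549, -0.2053, 0.0212]
tcp_rot: [180.0, -0.0, 93.0]
wrist_force: [-0.3, 0.5, 0.1]
opening: 0.0587
grasp_force: 48.7
time: 30.17
ee_pos: [0.6549, -0.2054, 0.0211]
tcp_rot: [180.0, 0.0, 93.0]
wrist_force: [-3.8, 1.7, 6.5]
opening: 0.0589
grasp_force: 49.2
```

Contact made; release, lift and measure, going further aside this time so both cameras see clear.

```bash

python3 -m handwheel '{"gripper":[0.2,0.35,0.5,0.7,0.9,1,1,1],"slide":[[0,0,0],[0,0,0],[0,0,0],[0,0,0],[0,0,0],[0,0,0],[0,0,0],[0,0,0]],"yaw":[0,0,0,0,0,0,0,0]}' 
python3 -m handwheel '{"gripper":[1,1,1,1,1,1,1,1],"slide":[[0,0,-5],[0,0,-20],[0,0,-25],[0,0,-25],[0,0,-25],[0,0,-25],[0,0,-10],[0,0,0]],"yaw":[0,0,0,0,0,0,0,0]}' 
python3 -m handwheel '{"gripper":[1,1,1,1,1,1,1,1],"slide":[[0,-20,0],[0,-35,0],[0,-40,0],[0,-40,0],[0,-40,0],[0,-40,0],[0,-35,0],[0,-20,0]],"yaw":[0,0,0,0,0,0,0,0]}' 
cat >m.py <<'E'
from h import *
from workcell import camera
import cv2
T=[camera('top') for _ in range(6)];S=[camera('side') for _ in range(6)]
for L in(T,S): L[0]['img']=np.mean([x['img'].astype(float) for x in L],0).clip(0,255).astype(np.uint8)
t1,s1=T[0],S[0];pickle.dump((t1,s1),open('p7.pkl','wb'))
def ray(c,uv,z):
    d=np.c_[(uv-[c['cx'],c['cy']])/[c['fx'],c['fy']],np.ones(len(uv))]@c['R']; o=-c['R'].T@c['t']
    return (o+d*((z-o[2])/d[:,2:]))[:,:2]
K=8
for nm,c,z,win in(('pile',C['top'],.024,(300,134,50,38)),('now',t1,.036,(300,134,50,38)),('pile side',C['side'],.024,(236,160,44,36)),('now side',s1,.036,(236,157,44,36))):
  for th in(155,165):
    x,y,w,h=win
    g=cv2.resize(cv2.GaussianBlur(c['img'],(0,0),.6)[y:y+h,x:x+w].min(2),None,fx=K,fy=K,interpolation=cv2.INTER_CUBIC)
    cs,_=cv2.findContours((g>th).astype(np.uint8),cv2.RETR_EXTERNAL,cv2.CHAIN_APPROX_NONE);ct=max(cs,key=cv2.contourArea)[:,0].astype(float)
    P=ray(c,(ct+.5)/K-.5+[x,y],z)
    M=cv2.moments((P*1e3).astype(np.float32).reshape(-1,1,2)); ang=.5*np.degrees(np.arctan2(2*M['mu11'],M['mu20']-M['mu02']))
    r=cv2.minAreaRect((P*1000).astype(np.float32))
    print(nm,th,round(M['m10']/M['m00'],1),round(M['m01']/M['m00'],1),round(ang,2),round(M['m00']),np.round(r[0],1),np.round(r[1],1))
E
python3 m.py
```

```text
time: 30.83
ee_pos: [0.6549, -0.2053, 0.0202]
tcp_rot: [-180.0, -0.0, 93.0]
wrist_force: [-1.0, -0.4, 0.7]
opening: 0.0851
grasp_force: 0.0
time: 31.5
ee_pos: [0.656, -0.2057, 0.1586]
tcp_rot: [179.7, 0.1, 93.0]
wrist_force: [0.1, 0.0, 0.5]
opening: 0.0854
grasp_force: 0.0
time: 32.17
ee_pos: [0.3817, -0.2191, 0.1535]
tcp_rot: [-179.9, -0.1, 93.0]
wrist_force: [0.2, -0.1, 1.2]
opening: 0.0852
grasp_force: 0.0
pile 155 657.8 -207.5 -86.93 5905 [ 657.8 -207.1] [ 60.8 101. ]
pile 165 657.6 -207.4 -86.84 5659 [ 657.4 -207.1] [59.2 99.5]
now 155 657.6 -207.1 -86.77 5693 [ 657.4 -206.8] [59.3 99.3]
now 165 657.5 -206.9 -86.46 5421 [ 657.4 -206.8] [57.5 97.9]
pile side 155 654.3 -205.4 -86.61 6041 [ 654.5 -205.5] [ 61.1 103.6]
pile side 165 654.2 -205.3 -86.56 5720 [ 654.2 -205.5] [ 59.4 101.2]
now side 155 654.3 -205.0 -86.58 6202 [ 654.5 -204.7] [ 61.8 105.2]
now side 165 654.1 -204.8 -86.55 5883 [ 654.2 -204.7] [ 60.4 102.8]
```

```bash
python3 - <<'E'
from h import *
t1,s1=pickle.load(open('p7.pkl','rb'));_,s6=pickle.load(open('p6.pkl','rb'))
for nm,s in(('orig',C['side']),('off',s6),('now',s1)):
    for u in(247,252): print(nm,u,s['img'][178:198,u].mean(1).astype(int).tolist())
    print(nm,'row192',s['img'][189,236:280].mean(1).astype(int).tolist())
a,b=C['top']['img'].astype(int),t1['img'].astype(int)
print('pawl region diff',abs(a-b)[153:175,118:180].mean(),'noise',abs(a-b)[240:260,100:140].mean())
E
```

```text
orig 247 [150, 188, 200, 203, 196, 197, 198, 201, 193, 137, 109, 117, 112, 109, 111, 126, 133, 131, 131, 134]
orig 252 [203, 203, 203, 202, 203, 201, 196, 188, 195, 201, 189, 121, 107, 119, 116, 113, 118, 129, 136, 130]
orig row192 [130, 124, 132, 132, 128, 121, 116, 113, 106, 111, 109, 117, 115, 119, 115, 114, 121, 134, 170, 197, 196, 194, 144, 90, 90, 89, 94, 92, 77, 62, 68, 69, 67, 67, 65, 67, 62, 89, 132, 130, 132, 131, 137, 136]
off 247 [200, 199, 199, 201, 201, 176, 118, 110, 121, 137, 118, 116, 112, 108, 113, 127, 131, 130, 132, 133]
off 252 [202, 201, 202, 201, 182, 181, 202, 164, 119, 123, 136, 120, 112, 119, 118, 113, 115, 126, 134, 131]
off row192 [129, 129, 129, 130, 130, 120, 115, 112, 112, 108, 111, 116, 117, 117, 120, 117, 120, 137, 151, 126, 124, 110, 93, 92, 91, 93, 93, 90, 77, 68, 66, 53, 73, 94, 59, 17, 15, 13, 14, 44, 66, 91, 135, 138]
now 247 [207, 204, 205, 205, 210, 201, 145, 116, 117, 122, 122, 118, 114, 114, 117, 131, 136, 134, 135, 136]
now 252 [206, 208, 207, 207, 198, 185, 215, 203, 127, 121, 123, 121, 119, 124, 123, 117, 118, 132, 136, 136]
now row192 [136, 133, 134, 136, 132, 125, 121, 115, 114, 114, 115, 118, 122, 121, 122, 120, 121, 123, 123, 124, 118, 98, 93, 94, 96, 95, 95, 92, 79, 68, 70, 69, 71, 70, 71, 71, 73, 70, 70, 68, 67, 86, 93, 141]
pawl region diff 9.185728250244379 noise 6.80375
```

The bright strip is gone and the end faces form one flush wall. The robot is clear of everything, so I'm handing in.

```bash
python3 -c "
from workcell import ticket
print(ticket.job_done())"
```

```text
the job is handed in; nothing more can be done
None
```

The job is handed in: pawl held up until the jaw had stopped, then let down, and the finished plate set on the pile, flush to about 0.5 mm by the cameras. It took two tries. On the first, a fingertip pressed the pile's edge with about 14 N. I regripped the plate on the clamp rests, and the top camera showed the pile had not moved.

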